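# Hold the light box's sprung shutter half open

## Task

Someone has left a small amber bottle on the deck of the light box, in the way of its sprung shutter: lift it off and stand it upright in the shallow white spill tray, then let go of it. Then slide the shutter by its upright tab against its spring until it is half way open (its trailing edge level with the two small ridges on the rails beside the middle of the window) and finish while still holding it steadily there with the gripper, for a half-aperture reading. Do not tip the bottle over, and leave the other things on the bench where they are.

Things in the scene. Friction and masses are not known exactly. Their poses are not given: they have to be found in the camera images.
- light_box: fixed grey light box, 130 (x) x 240 (y) x 45 mm, origin at the centre of its underside, z up. On its flat deck two rails (10 mm wide, tops 54 mm above the worktop) run along y at x = +-47 mm, joined by equally high end bars. White window at y = -100 to -30 mm; a small dark ridge on each rail (58 mm high) marks its middle, y = -65. The shutter opens along the box's +y.
- shutter (a joint): shutter travel in m, growing along the box's +y: 0 shut (as it starts), 0.035 half, 0.070 fully open. A spring pushes it shut: about 4 N shut, 9 N half open, 14 N fully open; it snaps back if let go. Steel plate 82 x 129 x 4 mm, just covering the window when shut; half open, its trailing (-y) edge is at the window's middle. The bottle on the deck jams it before half way.
- shutter_tab (a point): point on the shutter's upright black tab, to grip or push it by; moves with it, axes as the light box. The tab is 12 mm thick (box y), 30 mm wide (box x); the point is on its centre lines, 80 mm above the worktop, 20 mm below the tab's top, 30 mm above the plate (a 22 mm long, 40 mm wide foot round the tab is 3 mm high).
- amber_bottle: the same bottle as bottle_mid: origin at the centre of its underside, z up along it.
- bottle_mid (a point): centre (half-way up, 48 mm above its underside) of the small loose amber glass bottle with a black cap that stands on the light box's deck between shutter and end bar: body 48 mm in diameter, 96 mm high in all, shoulder from about 65 mm up, cap 36 mm in diameter; about 0.15 kg.
- spill_tray_in (a point): centre of the inner floor of the shallow white spill tray fixed to the worktop: 140 x 140 mm outside, walls 4 mm thick, floor 4 mm thick (this point is 4 mm above the worktop), rim 18 mm above the worktop; axes along its sides, z up.
- centrifuge: fixed mini centrifuge, 139 x 124 mm, 100 mm high, origin at the centre of its underside; stands on the other side of the light box from the tray. Not to be used.
- vial_1: loose small screw-cap vial, 22 mm in diameter, 50 mm high, origin at the centre of its underside; a bystander.
- vial_2: loose small screw-cap vial with white cap, 22 mm in diameter, 50 mm high, origin at the centre of its underside; a bystander.

How it is judged (in metres and radians):
On the way, in this order (a step that is already met when the one before it is completed fails the run):
1. the bottle stands upright in the spill tray, let go, with the shutter still shut (x of bottle_mid in the frame of spill_tray_in between -0.05 and 0.05 m and y of bottle_mid in the frame of spill_tray_in between -0.05 and 0.05 m and z of bottle_mid in the frame of spill_tray_in between 0.04 and 0.056 m and angle between bottle_mid's own z axis and vertical below 0.15 rad and contact force between the fingers and amber_bottle below 0.1 N and linear speed of amber_bottle below 0.03 m/s and value of joint shutter below 0.015 m), for 0.2 s.
2. the gripper holds the shutter half open (value of joint shutter between 0.029 and 0.041 m and velocity of joint shutter between -0.01 and 0.01 m/s and contact force between the fingers and shutter above 3 N), for 0.3 s.
At the end, for the whole second after the job is handed in: The bottle stands upright and still on the tray's floor, not touched by the gripper, and the fingers hold the shutter still, with at least 3 N, at half travel: 35 mm +- 6 mm (all of step 2 and x of bottle_mid in the frame of spill_tray_in between -0.05 and 0.05 m and y of bottle_mid in the frame of spill_tray_in between -0.05 and 0.05 m and z of bottle_mid in the frame of spill_tray_in between 0.04 and 0.056 m and angle between bottle_mid's own z axis and vertical below 0.15 rad and contact force between the fingers and amber_bottle below 0.1 N and linear speed of amber_bottle below 0.03 m/s); the arm keeps its last pose, push and grip.
It fails at once if the bottle is tipped over (angle between bottle_mid's own z axis and vertical above 0.6 rad).
It fails at once if vial 1 is disturbed (moved more than 30 mm) (distance of vial_1 from where it was at the start of the episode above 0.03 m).
It fails at once if vial 2 is disturbed (moved more than 30 mm) (distance of vial_2 from where it was at the start of the episode above 0.03 m).
It also fails if it takes over 53 s, if anything falls off the work surface, if the arm or the gripper's body presses on something with over 40 N, if the wrist force passes 120 N, or if a joint passes its speed limit or range.

## Robot

A 7-joint arm with a two-finger parallel gripper is mounted at the origin on a cart in front of the work surface, level with it; the furniture and walls round the work are solid. World frame = base frame: x ahead of the robot, y to its left, z up, the work surface at z = 0. Lengths are in mm, angles in rad, forces in N, time in s.
With the tool pointing down it reaches from about 400 to 900 mm from the base axis. Payload 5.6 kg.
Tool frame: the origin (TCP) lies on the centre line of the jaws, within the pads' length; the fingertips stand 11 mm ahead of it and the grasp point (between the pads) lies 8 mm behind it; z points along the fingers, y is the line along which they close (so a half turn about z gives the same grasp; the last joint's range is limited). The gripper opens to 92 mm and grips with 3 to 60 N. Pads are 20 mm wide; open, the fingers measure 128 mm over their backs; the gripper's body (75 mm by 189 mm) begins 69 mm behind the grasp point.
Start: joints at [1.146, 0.468, -0.012, 1.603, 0.006, 1.071, -0.056], TCP at [242.144, -603.222, 185.692] pointing down, gripper open.
Joint ranges: [-2.53, 2.53], [-0.31, 2.02], [-1.57, 1.55], [0.28, 2.44], [-1.29, 4.43], [0.15, 1.84], [-2.92, 2.92]. Speed limits (rad/s): [2.57, 2.57, 3.14, 3.14, 3.14, 3.14, 3.14].

## Interface

Orientations are given as a rotation vector (axis times angle).
In Python, from rig import move_pose, move_straight, move_joints, open_gripper, gripper_close, wait, inverse_kinematics, get_state, camera, IKError, close_job, regions_of, pinpoint gives the robot as it stands. Calls block until the motion is done:
- move_pose(position, orientation): joint-space move of the TCP to a pose.
- move_straight(position, ori=None, rate=150, stop_force=None): straight line of the TCP; ori=None keeps the orientation; rate is the mean speed in mm/s. With stop_force (N) it stops when the force on the tool has changed by that much, and returns True; else False.
- move_joints(angles): joint-space move.
- open_gripper() and gripper_close(squeeze=None): open the fingers fully, or close them until they stop; squeeze is the grip in N (None keeps the last).
- wait(seconds).
- inverse_kinematics(position, orientation): joint angles nearest the present ones, or None.
- get_state(): the state.
- camera(name): name is "scene" or "top" or "wrist"; returns a dict with "img" (400x640x3 uint8, blue, green, red), "range_z" (400x640 float32, mm along the optical axis (not along the pixel's ray), 0 where there is no reading), "intrinsics" (3x3 intrinsics, pixels), "pose" (4x4, takes a point from camera to world coordinates). Camera axes: x right, y down, z forward; pixel columns grow to the right and rows downward; lengths in mm; the calibration is good to about 2 mm. A picture is of the moment at which its call begins.
A pose or a line that the arm cannot do raises IKError and nothing moves.
- close_job(): hands the job in; it is judged then, once.
Trained networks look in a picture, given as the dict that the camera call returned (one of the last four; its "shot" number tells which), for a name from the list of things; names that differ only in an ending like _2 or _b are one class to them, and where a whole thing is asked for, a point or a joint stands for the part that bears it (a point fixed in the world has none). Each returns a list of dicts, best first, with "p" (0 to 1); they miss things now and then, are a little off and sometimes report something else, mostly with a low value. They report only what shows in the picture. A call takes as long as a camera call.
- regions_of(query, picture): "pixels" (400x640 bool, what is visible of it) and "extent" ([left, top, width, height] in pixels, round what is visible of it).
- pinpoint(query, picture): "pixel" ([column, row] in pixels: a listed point, or the origin of a listed thing).
The state is a dict: "time": time; "qpos": joint angles; "qd": joint speeds; "joint_torque": joint torques, N m; "ee_pos": TCP position; "orientation": TCP orientation; "ft_force": force on the tool from outside, world axes, zero at the start; "wrist_torque": the same for the moment, N m; "gripper_width": finger opening in mm; "gripper_force": force on a finger pad.
Only numpy, scipy, OpenCV 4.12 (cv2) and the standard library are available. Lean on these libraries where they do the work, as an engineer would, in place of code of your own. Each camera call takes 0.05 s, during which the arm holds its last target. There are 200 camera calls.

## Working session

There is one attempt and no reset: what is moved stays moved. The work goes in short steps, each a Python script; the robot and the scene stay as the last script left them, time stands still between calls to the robot, and variables do not carry over. Pictures are saved under pics/ and viewed, at most 10 in all, crops included, and the job is handed in when it is done.

```bash
mkdir -p pics
cat > h.py <<'E'
import numpy as np, cv2
from rig import *
def world(c,px,z=None):
    K=c["intrinsics"];P=c["pose"];r=np.linalg.inv(K)@[px[0],px[1],1.]
    if z is None:
        d=c["range_z"][int(round(px[1])),int(round(px[0]))]
        return (P@np.r_[r*d,1])[:3]
    d=P[:3,:3]@r; o=P[:3,3]
    return o+d*(z-o[2])/d[2]
def cloud(c,m):
    m=m&(c["range_z"]>0); v,u=np.nonzero(m); d=c["range_z"][m]
    r=np.linalg.inv(c["intrinsics"])@np.c_[u,v,np.ones(len(u))].T*d
    return (c["pose"][:3,:3]@r).T+c["pose"][:3,3]
E
cat > a.py <<'E'
from h import *
for n in("top","scene"):
    c=camera(n);cv2.imwrite(f"pics/{n}1.png",c["img"])
    for q in("light_box","shutter_tab","bottle_mid","spill_tray_in","centrifuge","vial_1","shutter"):
        try:
            for r in pinpoint(q,c)[:3]: print(n,q,round(r["p"],2),np.round(r["pixel"]),np.round(world(c,r["pixel"])))
        except Exception as e: print(q,e)
    for q in("light_box","amber_bottle","shutter","vial_1","shutter_tab"):
        for r in regions_of(q,c)[:2]:
            p=cloud(c,r["pixels"]);
            if len(p): print(n,q,round(r["p"],2),r["extent"],len(p),np.round(np.percentile(p,[2,50,98],axis=0)).tolist())
print(get_state())
E
python3 a.py
```

```text
top light_box 0.68 [332. 186.] [535. -52.  51.]
top shutter_tab 0.88 [339. 182.] [542. -71.  85.]
top bottle_mid 0.45 [313. 178.] [544.  10. 141.]
top spill_tray_in 0.93 [418. 188.] [ 542. -343.    4.]
top centrifuge 0.55 [216. 186.] [517. 316.  98.]
top vial_1 0.58 [378. 245.] [ 346. -202.   53.]
shutter it knows: amber_bottle, bottle_mid, centrifuge, light_box, shutter_tab, spill_tray_in, vial
top light_box 0.6 [299.5, 163.1, 71.6, 43.8] 2684 [[481.0, -167.0, 38.0], [539.0, -60.0, 49.0], [608.0, 63.0, 65.0]]
top amber_bottle 0.75 [307.0, 172.3, 15.5, 15.2] 198 [[532.0, -10.0, 65.0], [548.0, 11.0, 138.0], [570.0, 33.0, 146.0]]
top amber_bottle 0.67 [396.0, 165.1, 48.5, 49.2] 1807 [[467.0, -420.0, -1.0], [538.0, -349.0, 5.0], [608.0, -276.0, 21.0]]
top shutter 0.64 [324.1, 170.0, 40.6, 25.0] 936 [[508.0, -148.0, 45.0], [545.0, -88.0, 50.0], [584.0, -27.0, 100.0]]
top vial_1 0.59 [252.7, 237.0, 9.1, 9.1] 51 [[341.0, 184.0, 12.0], [351.0, 192.0, 48.0], [361.0, 205.0, 55.0]]
top vial_1 0.59 [306.7, 171.1, 15.0, 15.1] 222 [[532.0, -10.0, 44.0], [548.0, 11.0, 137.0], [570.0, 38.0, 145.0]]
[... 1068 characters left out ...]
 'qpos': array([ 1.14602876,  0.4675183 , -0.0115535 ,  1.60267185,  0.00598379,
        1.07144372, -0.05627389]), 'qd': array([-0.00049242, -0.00201885, -0.0004238 , -0.00124083,  0.00055511,
        0.00052513,  0.00089917]), 'joint_torque': array([-1.66691784e-04, -5.20415425e+01, -1.24376721e-02, -2.44052339e+01,
       -5.66456560e-02,  1.10576267e-02,  1.62581091e-05]), 'ee_pos': array([ 242.10347923, -603.23750932,  185.69212811]), 'orientation': array([ 3.08455544e+00,  5.95897154e-01, -7.32718230e-05]), 'ft_force': array([-0.42317649,  0.96947625, -0.75731449]), 'wrist_torque': array([-0.03303396, -0.01052388,  0.00569996]), 'gripper_force': 0.0, 'gripper_width': 91.57374159465927}
```

Run:
```python
import cv2,numpy as np
a=cv2.imread("pics/top1.png")[130:280,180:460];b=cv2.imread("pics/scene1.png")[120:350,180:440]
a=cv2.resize(a,(560,300),interpolation=3);b=cv2.resize(b,(339,300),interpolation=3)
cv2.imwrite("pics/m.png",np.vstack([a,cv2.copyMakeBorder(b,0,0,0,221,0)]))
```

```text
(no output)
```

View pics/m.png

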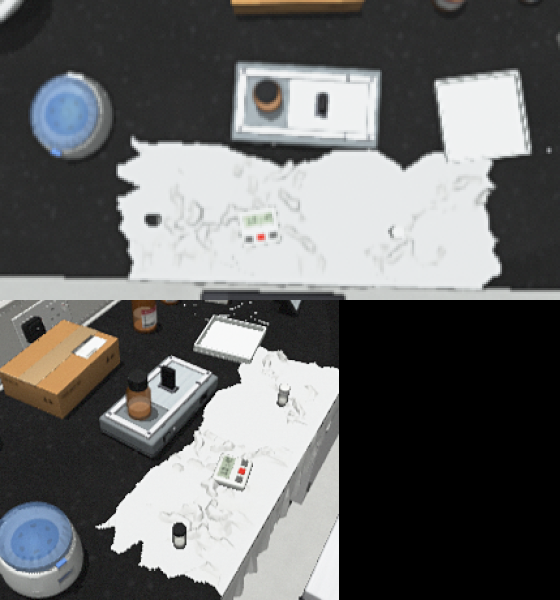

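The top view shows the bottle at about (313,177), left of the tab at (341,182), and the tray on the right at (420,187). The box is nearly axis-aligned. Next is a closer look with the wrist camera.

```bash
cat >> h.py <<'E'
from scipy.spatial.transform import Rotation as Rn
def ori(psi): return (Rn.from_euler("z",psi)*Rn.from_euler("x",np.pi)).as_rotvec()
E
python3 - <<'E'
from h import *
for s in(1,-1):
    print(s,[None if (q:=inverse_kinematics([548,0,z],ori(s*np.pi/2-.03))) is None else np.round(q,2) for z in(300,95)])
q=[inverse_kinematics([545,-40,300],ori(s*np.pi/2-.03)) for s in(1,-1)]
s=[1,-1][int(q[0] is None or (q[1] is not None and abs(q[1][6])<abs(q[0][6])))]
print(s); move_pose([545,-40,330],ori(s*np.pi/2-.03))
wait(.2);c=camera("wrist");cv2.imwrite("pics/w1.png",c["img"])
for q in("light_box","shutter_tab","bottle_mid","amber_bottle"):
    for r in pinpoint(q,c)[:2]: print(q,round(r["p"],2),np.round(r["pixel"]),np.round(world(c,r["pixel"])), np.round(world(c,r["pixel"],{"shutter_tab":80,"bottle_mid":93,"amber_bottle":45,"light_box":0}[q])))
M=np.ones((400,640),bool);p=cloud(c,M)
cap=p[(p[:,2]>136)&(p[:,2]<150)&(abs(p[:,0]-548)<60)&(abs(p[:,1]-11)<60)]
print("cap",len(cap),cap.min(0),cap.max(0),np.median(cap,0))
tab=p[(p[:,2]>94)&(p[:,2]<106)&(abs(p[:,0]-545)<60)&(p[:,1]<-40)&(p[:,1]>-110)]
print("tab",len(tab),cv2.minAreaRect(tab[:,:2].astype(np.float32)) if len(tab) else 0)
bx=p[(p[:,2]>40)&(p[:,2]<62)&(abs(p[:,0]-545)<90)]
print("box",len(bx),cv2.minAreaRect(bx[:,:2].astype(np.float32)))
print(get_state()["time"],np.round(get_state()["qpos"],2))
E
```

```text
1 [array([ 0.48,  0.27, -0.65,  1.68,  0.17,  1.25, -0.24]), array([ 0.4 ,  0.49, -0.59,  1.9 ,  0.36,  0.85, -0.4 ])]
-1 [array([ 0.88,  0.52, -1.3 ,  1.66,  0.51,  1.36,  2.61]), array([-0.97,  0.85,  1.34,  1.98, -0.94,  1.14, -2.38])]
1
light_box 0.77 [316. 170.] [544. -43.  49.] [543. -51.   0.]
light_box 0.32 [322. 138.] [554.  13. 141.] [556.   7.   0.]
shutter_tab 0.7 [318. 193.] [547. -71.  97.] [547. -75.  80.]
bottle_mid 0.57 [324. 140.] [557.  10. 140.] [558.   8.  93.]
amber_bottle 0.98 [324. 139.] [556.  12. 140.] [558.   8.  45.]
cap 592 [539.40099375  -5.85678655 136.60671839] [574.04409105  29.47099634 142.9447674 ] [556.91369788  12.54308626 140.1507889 ]
tab 148 ((549.2122192382812, -76.95394897460938), (11.843259811401367, 27.810842514038086), 88.43799591064453)
box 9396 ((549.9819946289062, -52.01819610595703), (239.556640625, 129.67086791992188), 87.83465576171875)
3.9833 [ 0.53  0.24 -0.62  1.64  0.14  1.31 -0.14]
```

View pics/w1.png

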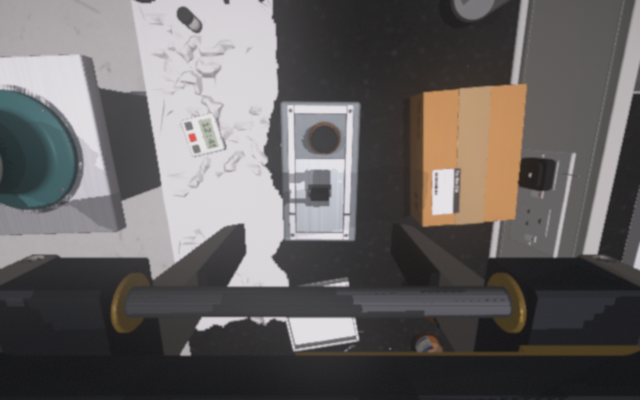

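The bottle cap is at (324,138) and the tab at (319,188). There is a cardboard box on the right, and a second bottle beyond the tray at (428,343). I'll check clearance to both.

Run:
```python
from h import *
c=camera("top");p=cloud(c,np.ones((400,640),bool))
o=p[(p[:,2]>70)&(p[:,0]>600)&(p[:,0]<800)&(abs(p[:,1])<250)];print(len(o),np.percentile(o,[1,10,50,99],axis=0).round() if len(o) else 0)
o=p[(p[:,2]>30)&(p[:,0]>400)&(p[:,0]<760)&(p[:,1]<-240)&(p[:,1]>-500)];print(len(o),np.percentile(o,[1,50,99],axis=0).round() if len(o) else 0)
t=p[(p[:,2]>11)&(p[:,2]<25)&(p[:,0]>440)&(p[:,0]<640)&(p[:,1]<-250)&(p[:,1]>-450)];print("tray",cv2.minAreaRect(t[:,:2].astype(np.float32)))
```

```text
417 [[712.  -0.  70.]
 [764.  51.  71.]
 [781. 206. 101.]
 [799. 249. 147.]]
640 [[ 627. -498.   31.]
 [ 737. -305.   73.]
 [ 759. -260.  132.]]
tray ((537.9974975585938, -349.1823425292969), (140.33255004882812, 141.26307678222656), 8.993362426757812)
```

Run:
```python
from h import *
o=ori(np.pi/2-.038)
move_pose([557,11.5,200],o)
print(move_straight([557,11.5,83],o,rate=100,stop_force=12))
gripper_close(20);s=get_state();print(s["gripper_width"],s["gripper_force"],s["ee_pos"],s["time"])
move_straight([557,11.5,170],rate=120)
s=get_state();print(s["gripper_width"],s["gripper_force"],s["ft_force"],s["time"])
c=camera("scene");cv2.imwrite("pics/s2.png",c["img"][100:300,200:500])
```

```text
False
35.93303151667436 20.616772482208034 [556.70252567  11.5472074   83.04595321] 6.85
36.086501524564106 20.517321909283055 [-0.08225414  0.06179466 -1.62039702] 7.725
```

View pics/s2.png

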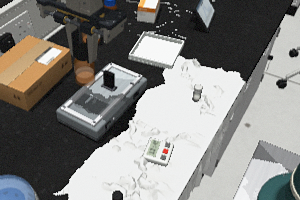

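The bottle is lifted (its amber base shows at (85,75) in the crop), but the width reads 36 mm rather than 48 mm, so I'll look closer.

Run:
```python
from h import *
c=camera("scene");a=c["img"][90:210,220:380]
w=camera("wrist")["img"]
cv2.imwrite("pics/s3.png",np.hstack([cv2.resize(a,(400,300),interpolation=3),cv2.resize(w,(400,300))]))
for r in regions_of("amber_bottle",c)[:2]:
    p=cloud(c,r["pixels"]);print(r["p"],r["extent"],np.percentile(p,[2,50,98],axis=0).round())
```

```text
0.68 [276.0, 143.8, 17.8, 39.5] [[532.   3. 137.]
 [547.  27. 183.]
 [570.  35. 228.]]
0.63 [390.4, 185.1, 10.2, 18.5] [[ 333. -210.    8.]
 [ 341. -198.   35.]
 [ 350. -195.   52.]]
```

View pics/s3.png

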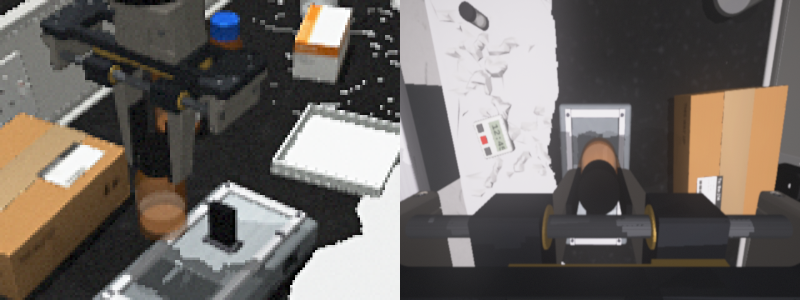

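The bottle is upright in the jaws, with its underside at about 133 mm, which matches the lift. I'll carry it to the tray.

Run:
```python
from h import *
move_straight([540,-347,170],rate=150)
move_straight([540,-347,60],rate=100)
print(move_straight([540,-347,39],rate=20,stop_force=3),get_state()["ee_pos"],get_state()["ft_force"])
wait(.3);open_gripper();wait(.3)
move_straight([540,-347,170],rate=100)
c=camera("scene")
for r in regions_of("amber_bottle",c)[:2]:
    p=cloud(c,r["pixels"]);print(r["p"],r["extent"],np.percentile(p,[2,50,98],axis=0).round())
cv2.imwrite("pics/s4.png",cv2.resize(c["img"][90:240,240:440],(800,600)))
print(get_state()["time"])
q=inverse_kinematics([549,-77,150],ori(-.038));print(q)
q=inverse_kinematics([549,-77,150],ori(np.pi-.038));print(q)
```

```text
True [ 539.78723454 -347.00104221   42.03415386] [0.6581143  0.1945482  4.84101353]
0.94 [351.4, 122.6, 15.1, 31.4] [[ 515. -355.    9.]
 [ 532. -331.   60.]
 [ 557. -322.  102.]]
15.625
[ 0.28455397  0.36633672 -0.25339591  1.86020479  0.11235596  0.92881024
 -1.62892825]
[ 0.76058632  0.51760598 -0.88858655  1.83085924  0.46813908  1.01814726
  1.21484025]
```

View pics/s4.png

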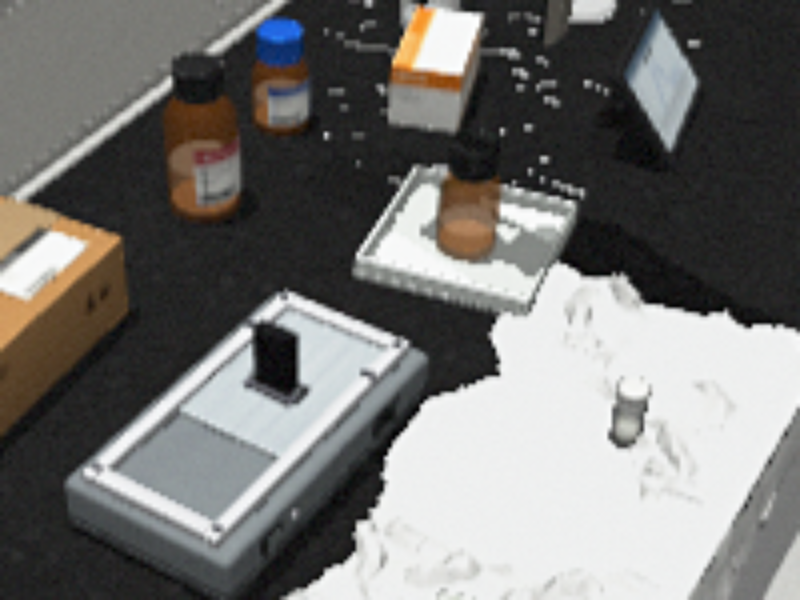

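The bottle stands upright in the tray at crop (470,210), and the shutter is still shut with its tab at (275,360). Next I'll view the tab from above.

Run:
```python
from h import *
o=ori(-.038)
move_pose([547,-75,220],o);wait(.2)
c=camera("wrist");p=cloud(c,np.ones((400,640),bool))
t=p[(p[:,2]>94)&(p[:,2]<108)&(abs(p[:,0]-545)<50)&(p[:,1]<-40)&(p[:,1]>-110)]
print(len(t),cv2.minAreaRect(t[:,:2].astype(np.float32)) if len(t) else 0)
bx=p[(p[:,2]>40)&(p[:,2]<62)&(abs(p[:,0]-545)<90)];print(cv2.minAreaRect(bx[:,:2].astype(np.float32)))
c=camera("top")
p=cloud(c,np.ones((400,640),bool));t=p[(p[:,2]>90)&(p[:,2]<108)&(abs(p[:,0]-545)<50)&(p[:,1]<-40)&(p[:,1]>-110)];print(len(t),t.min(0) if len(t) else 0,t.max(0) if len(t) else 0)
print(get_state()["time"],get_state()["ee_pos"])
```

```text
253 ((548.7369995117188, -78.1812515258789), (10.384358406066895, 29.035823822021484), 88.19374084472656)
((548.262939453125, -12.7838134765625), (146.7823028564453, 695.7488403320312), 2.7558085918426514)
0 0 0
17.575 [546.96379041 -75.32296194 219.88083933]
```

Run:
```python
from h import *
o=ori(-.038)
print(move_straight([548,-77.5,73],o,rate=100,stop_force=12))
gripper_close(40);wait(.2)
s=get_state();print(s["gripper_width"],s["gripper_force"],s["ee_pos"],s["ft_force"])
print(move_straight([548+35*.038,-77.5+35,73],o,rate=40));wait(.3)
s=get_state();print(s["gripper_width"],s["gripper_force"],s["ee_pos"],s["ft_force"],s["time"])
a=camera("scene")["img"];w=camera("top")["img"]
cv2.imwrite("pics/s5.png",np.hstack([cv2.resize(a[130:250,240:360],(400,400),interpolation=3),cv2.resize(w[145:225,290:390],(400,400),interpolation=3)]))
```

```text
False
0.5606123580424993 0.0 [547.99208929 -77.47369451  72.99514725] [ 0.37933688 -0.25148667  0.58301692]
False
0.452819964280449 0.0 [549.30022459 -42.71148923  72.985262  ] [-0.19770872  0.02129317 -0.35153793] 22.0667
```

View pics/s5.png

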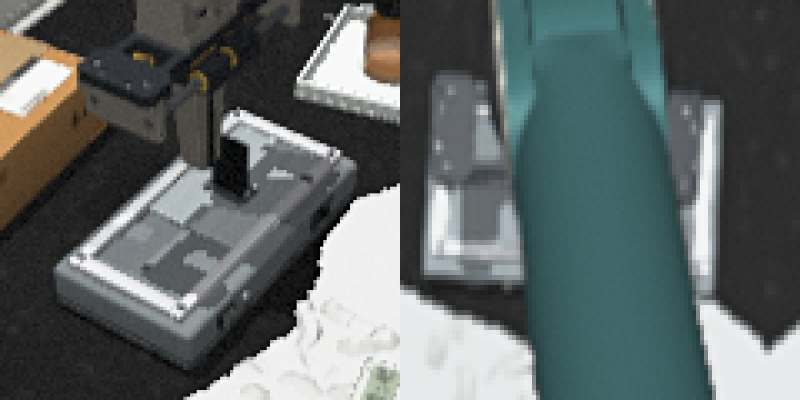

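The fingers closed beside the tab (crop: fingers at (205,165), tab at (235,165)), so the true jaw centre differs from the reported TCP. I'll measure the closed fingers in depth.

Run:
```python
from h import *
c=camera("scene");P=cloud(c,np.ones((400,640),bool))
for n,c in(("scene",c),("wrist",camera("wrist"))):
    p=cloud(c,np.ones((400,640),bool))
    for lo,hi in((58,66),(66,75),(75,85),(85,97),(103,115),(115,130)):
        t=p[(p[:,2]>lo)&(p[:,2]<hi)&(abs(p[:,0]-549)<60)&(abs(p[:,1]+55)<60)]
        if len(t): 
            print(n,lo,len(t),np.percentile(t,[3,50,97],axis=0)[:,:2].round().tolist())
c=camera("wrist");cv2.imwrite("pics/w6.png",c["img"])
K,T=c["intrinsics"],np.linalg.inv(c["pose"])
for z in(62,81,120):
    q=K@(T@[549.3,-42.7,z,1])[:3];print(z,q[:2]/q[2])
print(c["pose"].round(2),get_state()["orientation"])
```

```text
scene 58 33 [[494.0, -114.0], [539.0, -72.0], [558.0, -70.0]]
scene 66 25 [[531.0, -76.0], [543.0, -72.0], [560.0, -69.0]]
scene 75 29 [[531.0, -77.0], [540.0, -72.0], [553.0, -69.0]]
scene 85 27 [[531.0, -77.0], [538.0, -72.0], [550.0, -70.0]]
scene 103 36 [[539.0, -52.0], [541.0, -35.0], [556.0, -28.0]]
scene 115 48 [[539.0, -52.0], [541.0, -31.0], [557.0, -27.0]]
wrist 58 85 [[539.0, -82.0], [561.0, -72.0], [564.0, -71.0]]
wrist 66 110 [[538.0, -82.0], [560.0, -72.0], [564.0, -71.0]]
wrist 75 141 [[538.0, -82.0], [560.0, -72.0], [564.0, -71.0]]
wrist 85 218 [[538.0, -83.0], [560.0, -72.0], [564.0, -71.0]]
wrist 103 270 [[560.0, -55.0], [561.0, -43.0], [562.0, -31.0]]
wrist 115 472 [[561.0, -56.0], [562.0, -43.0], [562.0, -30.0]]
62 [318.58056684 221.27112914]
81 [318.65501204 229.87875779]
120 [318.86015955 253.5986716 ]
[[-4.0000e-02 -9.7000e-01 -2.4000e-01  6.1942e+02]
 [-1.0000e+00  4.0000e-02  1.0000e-02 -4.4710e+01]
 [ 0.0000e+00  2.4000e-01 -9.7000e-01  2.7180e+02]
 [ 0.0000e+00  0.0000e+00  0.0000e+00  1.0000e+00]] [-3.14098445e+00  5.98142634e-02 -9.04712971e-05]
```

View pics/w6.png

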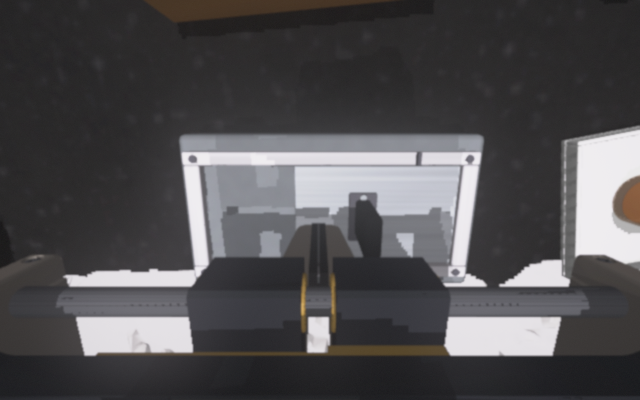

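The lateral position is right: the fingers are centred on (550,-42). But the fingertips end near z≈100 instead of 62, so they passed just above the tab and earlier gripped the bottle by its cap. I'll measure the tip height.

Run:
```python
from h import *
for n in("scene","wrist"):
    c=camera(n);p=cloud(c,np.ones((400,640),bool))
    t=p[(p[:,2]>60)&(p[:,2]<140)&(abs(p[:,0]-549)<25)&(p[:,1]>-60)&(p[:,1]<-20)]
    print(n,len(t),np.sort(t[:,2])[:30:3].round(1))
print(get_state()["ee_pos"],get_state()["time"])
```

```text
scene 129 [101.9 104.4 105.4 107.9 108.9 109.2 110.4 111.2 112.2 112.4]
wrist 1196 [101.  101.3 101.7 102.  102.2 102.4 102.8 103.1 103.3 103.5]
[549.33403548 -42.50925751  72.99479369] 22.4167
```

Run:
```python
from h import *
o=ori(-.038)
move_straight([549.3,-42.5,90],o,rate=100)
move_straight([548,-77.5,90],o,rate=100)
open_gripper()
print(move_straight([548,-77.5,38],o,rate=70,stop_force=10),get_state()["ee_pos"])
gripper_close(40);wait(.2)
s=get_state();print(s["gripper_width"],s["gripper_force"],s["ee_pos"],s["ft_force"],s["time"])
c=camera("wrist");p=cloud(c,np.ones((400,640),bool))
t=p[(p[:,2]>55)&(p[:,2]<200)&(abs(p[:,0]-548)<20)&(abs(p[:,1]+77)<45)];print(np.sort(t[:,2])[:20:4].round(1))
```

```text
False [548.3143351  -77.46515357  38.21808008]
11.898180778177398 40.000006556510925 [547.99639595 -77.68586683  38.00906519] [ 0.15135521 -0.20369515 -0.19620696] 26.8833
[55.1 55.4 55.7 56.2 56.6]
```

Run:
```python
from h import *
o=ori(-.038)
print(move_straight([548+35*.038,-77.5+35,38],o,rate=35));wait(.4)
s=get_state();print(s["gripper_width"],s["gripper_force"],s["ee_pos"],s["ft_force"],s["time"])
a=camera("scene")["img"];w=camera("wrist")["img"]
cv2.imwrite("pics/s7.png",np.hstack([cv2.resize(a[120:240,240:380],(400,343),interpolation=3),cv2.resize(w[110:350,180:460],(400,343),interpolation=3)]))
```

```text
False
11.435840015792651 40.00634729862213 [549.18460982 -45.57651191  37.99183618] [ 0.25107075 -8.54632767  0.25851466] 28.4833
```

View pics/s7.png

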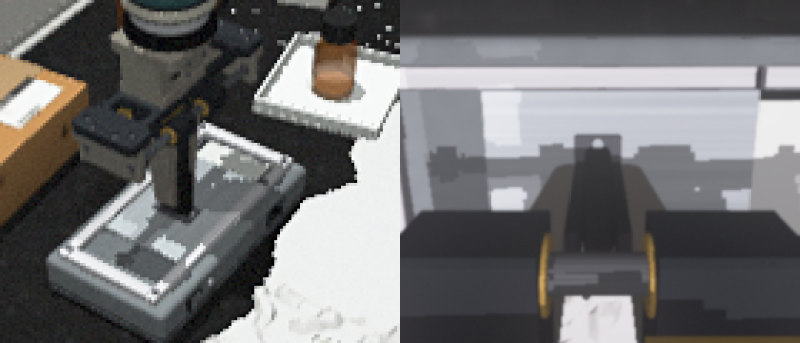

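The plate's trailing edge at (757,130) is almost level with the ridge at (762,78), and both the force and the TCP put the travel at about 32 mm. I'll add 3 mm for the arm's compliance, check, and hand in.

Run:
```python
from h import *
o=ori(-.038)
move_straight([548+38*.038,-77.5+38,38],o,rate=15);wait(.6)
s=get_state();print(s["gripper_force"],s["ee_pos"],s["ft_force"],s["time"])
if 31<s["ee_pos"][1]+77.6<39: print(close_job())
```

```text
40.00725746154785 [549.25580109 -42.731398    37.97576792] [-0.15576895 -9.18428598  0.33495198] 29.5333
the job is handed in; nothing more can be done
None
```

I handed the job in at about 29.5 s: the bottle stands upright and released in the spill tray, and the gripper holds the shutter at about 35 mm travel, with 9.2 N on the tool; no verdict was returned. The first grab at the tab missed because the fingertips sat about 38 mm higher than the tool frame implied, so the bottle was lifted by its cap and the tab was gripped on a second try.

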